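# Book four stain sticks into the bin rack

### The arm

A 6-joint arm with a two-finger parallel gripper is mounted at the origin on the work surface. World frame = base frame: x ahead of the robot, y to its left, z up, the work surface at z = 0. Lengths are in m, angles in rad, forces in N, time in s.
With the tool pointing down it reaches from about 0.275 to 0.825 m from the base axis. Payload 5.2 kg.
Tool frame: the origin (TCP) lies on the centre line of the jaws, within the pads' length; the fingertips stand 19 mm ahead of it and the grasp point (between the pads) is the TCP; z points along the fingers, y is the direction in which the jaws open and shut (so a half turn about z gives the same grasp; the last joint's range is limited). The gripper opens to 93 mm and grips with 3 to 60 N. Pads are 15 mm wide; open, the fingers measure 128 mm over their backs; the gripper's body (75 mm by 188 mm) begins 65 mm behind the grasp point.
Start: joints at [1.01, 0.259, 1.535, -0, 1.348, -0.203], TCP at [0.193, 0.515, 0.238] pointing down, gripper open.
Joint ranges: [-3.14, 3.14], [-0.91, 2.08], [0.19, 2.58], [-1.22, 4.36], [0.22, 2.71], [-3.12, 3.12]. Speed limits (rad/s): [2.57, 2.57, 3.14, 3.14, 3.14, 3.14].

### API

Orientations are given as a unit quaternion [w, x, y, z].
In Python, from cell import get_state, camera, job_done gives the robot as it stands.
- The arm moves only by the shell command python3 -m handwheel 'ROWS' [OPENING] [FORCE]. ROWS is JSON, a list that holds one entry, the list of rows, each a list of 6 numbers: the shift along the tool's x, y, z in m, then the turn, a rotation vector about the tool's x, y, z in rad. In form: [[[dx, dy, dz, wx, wy, wz], ...]]. A call has 1 to 8 rows; each row is the pose to reach, as a shift and turn from the pose measured when the call began, along the tool's axes at that moment; what a row does not reach only later rows make up. A row lasts 1/10 s, in which the tool goes at most 50 mm and 8.59 degrees, less where a joint would pass 70% of its speed; a pose out of reach is approached as far as the arm can. A call with a gripper value outside its range is refused whole. OPENING is the gripper's target within -1 to 1 (fully open at 1, half-way at 0, shut at -1), set as the call begins (- or left out, the last holds). The fingers move at their own pace and stop on an object; FORCE is the grip in N (left out, the last holds). Time passes only in rows, so rows that repeat a pose let the fingers close. It gives the time, the measured TCP pose, the force and the opening at its end, in the units of the state.
- get_state(): the state, without advancing time (a new reading comes with each control period).
- camera(name): name is "scene" or "top"; returns a dict with "frame" (384x512x3 uint8, red, green, blue), "fx", "fy", "cx", "cy" (pixels), "xyz" and "attitude" of the camera in the world. Camera axes: x right, y down, z forward; pixel columns grow to the right and rows downward; lengths in m; the calibration is good to about 2 mm. A picture is of the moment at which its call begins. There is no depth.
- job_done(): hands the job in, once; it reports no verdict.
The state is a dict: "clock": time; "joints": joint angles; "joint_velocities": joint speeds; "joint_torque": joint torques, N m; "tcp_pos": TCP position; "orientation": TCP orientation; "wrist_force": force on the tool from outside, world axes, zero at the start; "moment": the same for the moment, N m; "finger_gap": opening from 0.0 (shut) to 1.0 (fully open).
Only numpy, scipy, OpenCV 4.12 (cv2) and the standard library are available. Lean on these libraries where they do the work, as an engineer would, in place of code of your own. Each camera call takes 0.05 s, during which the arm holds its last target.

### The job

Four new stain sticks have just been put into the middle bin of the tip-out bin rack, which still hangs open. Push that bin back until it clicks shut, and book the four in on the tally counter: press its lever exactly four full strokes, letting the lever spring right back up after each. Leave everything else on the counter where it is.

Things in the scene. Friction and masses are not known exactly. Their poses are not given: they have to be found in the camera images.
- tally: bench tally counter, screwed down: grey cast housing 96 mm deep (x), 82 wide (y), 82 high, on a steel plate 132 x 112 x 5 mm. Origin on the counter top under the housing; x points to its back, y to its left (the side with a black wing knob, not used), z up. The lever is on its right (-y) side; its shaft runs along y at x = 15 mm, z = 52 mm
- lever_pad (a point): crown of the lever's round, domed black thumb pad (30 mm across, 9 mm thick) at the end of a flat steel arm, 85 mm from the shaft. Moves with the lever in the plane y = -64 mm of the counter: at rest 68 mm in front (-x) of the shaft, 104 mm above the counter top, arm rising 34 degrees; at its stop 81 mm in front, 27 mm high, arm 20 degrees down (a blunt tool on it then ends about 33 mm high)
- tally_lever (a joint): lever angle: 0 at rest (up), 0.95 rad pressed to its stop. A spring returns it; steadily pressed it takes about 2 N at the pad at first, 6 N near the stop (more if hit fast). The count clicks on late in the stroke, between 0.7 and 0.85 rad (a shorter stroke counts nothing), and the lever must come back below 0.06 rad to be sure of catching the next tooth
- tally_wheel (a joint): angle of the units number wheel, driven by the lever through a ratchet: 0 at the start, 0.628 rad more for each full stroke, give or take 0.05 in all (up to 0.15 further while the lever is held down). It cannot be turned back. It shows in the window on top of the housing, nearest the lever, with one dark mark a step
- bin_rack: wooden rack of three tip-out bins side by side, fixed: 318 mm long (y), 120 deep (x), 141 high. Origin on the counter top under its middle; x points from the bins' fronts into the rack, z up. The two outer bins stay shut
- bin_hinge (a point): middle of the lower front edge of the middle bin, on its pivot axis, which runs along the rack's y 16 mm above the counter top; fixed to the rack
- bin_lip (a point): middle of the front face of the finger lip of the middle bin (grey plastic front 92 mm wide, 104 high; lip 60 mm wide, standing 21 mm out near its top, front face 10 mm high). Moves with the bin: shut, it is 95 mm above the pivot, 23.5 mm in front of it and 9 mm in front of the rack's top board
- bin (a joint): angle of the middle bin: 0 shut, growing as its top tips out to the front, at most 0.72 rad. Stays where it is left, moves with about 3 N at the lip; from 0.1 rad a sprung ball catch resists with about 5 N at the lip, then below about 0.04 rad it snaps in and holds the bin at 0
- pail: galvanized steel pail of wooden clothespins, 136 mm across the rim, 125 mm high; origin under its centre
- dispenser: empty stainless push-pump soap dispenser, 68 mm across, 184 mm high with a short spout; origin under its centre
- soap_jar: glass jar with a steel lid, 82 mm across, 118 mm high; origin under its centre
- stain_stick: capped yellow plastic stain stick lying flat, 116 x 36 x 24 mm; origin under its centre
- shoe_horn: wooden shoe horn lying flat, 190 mm long, 40 mm wide, 10 mm high; origin on the counter top near its middle
- clothes_brush: dark wooden clothes brush lying on its bristles, 155 x 52 x 42 mm; origin under its centre
- polish_tin: flat round boot-polish tin, 87 mm across, 25 mm high; origin under its centre

How it is judged:
At the end, for the whole second after the job is handed in: The middle bin is clicked shut (within 0.03 rad of 0), the tally counter has been advanced by exactly four counts (wheel between 2.35 and 2.75 rad) and its lever is back up (under 0.06 rad). None of the loose things has been shifted by more than 40 mm (value of joint bin below 0.03 rad and value of joint tally_wheel between 2.35 and 2.75 rad and value of joint tally_lever below 0.06 rad); the robot touches nothing.
It fails at once if a bystander on the counter was shifted by more than 40 mm (distance of any of pail, dispenser, soap_jar, stain_stick, shoe_horn, clothes_brush, polish_tin from where it was at the start of the episode above 0.04 m).
It also fails if it takes over 61 s, if anything falls off the work surface, if the arm or the gripper's body presses on something with over 40 N, if the wrist force passes 120 N, or if a joint passes its speed limit or range.

## Working session

There is one attempt and no reset: what is moved stays moved. The work goes in short steps, Python scripts to look and compute and a shell command to move; the robot and the scene stay as the last step left them, time stands still between calls to the robot, and variables do not carry over. Pictures are saved under pics/ and viewed, and the job is handed in when it is done.

```bash
mkdir -p pics; ls; python3 - <<'E'
from cell import get_state,camera
import cv2,json
s=get_state(); print({k:(v if not hasattr(v,'tolist') else v.tolist()) for k,v in s.items()})
for n in("scene","top"):
    c=camera(n); print(n,{k:v for k,v in c.items() if k!="frame"})
    cv2.imwrite(f"pics/{n}0.png",cv2.resize(c["frame"][:,:,::-1],(800,600),interpolation=cv2.INTER_CUBIC)); cv2.imwrite(f"/tmp/{n}0.png",c["frame"][:,:,::-1])
E
```

```text
pics
{'clock': 0.0, 'joints': [1.0101811164650742, 0.2593450483718653, 1.5360439309970315, -5.948511821249931e-06, 1.3479873512386893, -0.20277832042946647], 'joint_velocities': [-0.00014145531908708235, -0.0008081780988433587, 0.001209141087190941, -0.0007443894803233244, 0.0020660170193061737, 0.0013549645732660839], 'joint_torque': [-0.0028978190675843507, -43.730231523513794, -28.399919271469116, 0.07165397051721811, 0.041448790580034256, -0.00015048121895233635], 'tcp_pos': [0.1923383874297024, 0.5147470405148261, 0.23683227977901788], 'orientation': [-0.0003295144959454357, 0.1779646677572463, 0.9840364737375984, -0.0008287365823242053], 'wrist_force': [-0.5422409080527244, -0.33854231929234724, -0.2426710748336805], 'moment': [0.09797550433271195, -0.021130773465689045, 0.029019314789654096], 'finger_gap': 0.9989101342591467}
scene {'fx': 422.3183407597482, 'fy': 422.3183407597482, 'cx': 251.9290136790069, 'cy': 196.92843972907724, 'xyz': array([ 1.49511113, -0.38306523,  0.75171898]), 'attitude': array([-0.39739864,  0.73975898,  0.48327934, -0.24753193])}
top {'fx': 444.83290708419764, 'fy': 444.83290708419764, 'cx': 248.830711242051, 'cy': 183.05357847466826, 'xyz': array([0.43690291, 0.04461126, 1.56402365]), 'attitude': array([-0.03983296,  0.71542631, -0.6960048 ,  0.04643103])}
```

View pics/scene0.png

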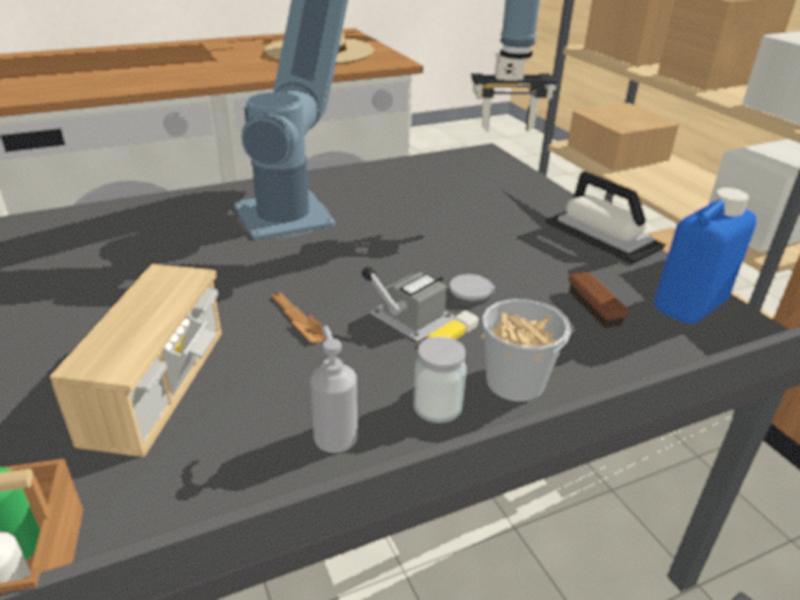

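View pics/top0.png

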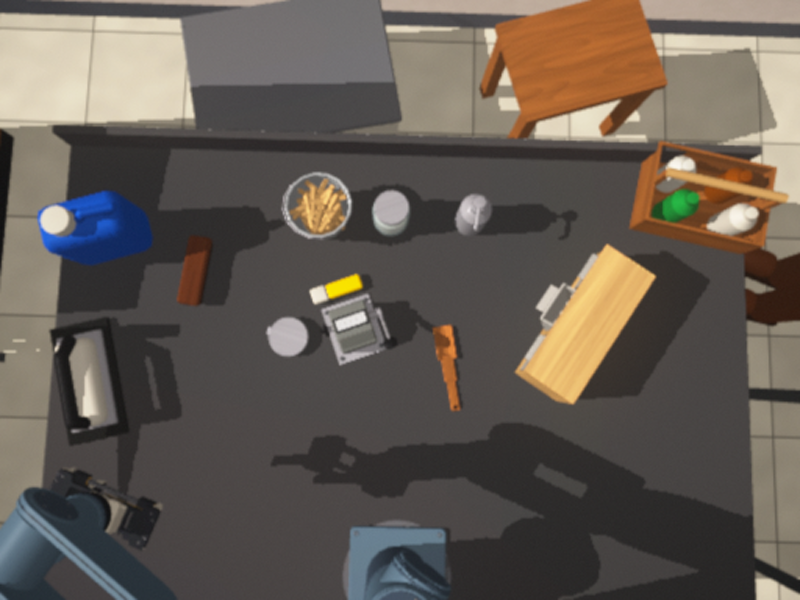

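```bash
cat > h.py <<'E'
import numpy as np,cv2
from scipy.spatial.transform import Rotation as R
def cam(c):
    q=c["attitude"]; return R.from_quat([q[1],q[2],q[3],q[0]]).as_matrix(),np.array(c["xyz"])
def ray(c,u,v):
    M,o=cam(c); d=M@np.array([(u-c["cx"])/c["fx"],(v-c["cy"])/c["fy"],1]); return o,d
def onz(c,u,v,z):
    o,d=ray(c,u,v); return o+d*(z-o[2])/d[2]
def proj(c,p):
    M,o=cam(c); q=M.T@(np.array(p)-o); return np.array([c["fx"]*q[0]/q[2]+c["cx"],c["fy"]*q[1]/q[2]+c["cy"]])
def two(c1,p1,c2,p2):
    o1,d1=ray(c1,*p1);o2,d2=ray(c2,*p2)
    A=np.stack([d1,-d2],1); t=np.linalg.lstsq(A,o2-o1,rcond=None)[0]
    a,b=o1+t[0]*d1,o2+t[1]*d2; return (a+b)/2,np.linalg.norm(a-b)
E
python3 - <<'E'
import cv2,pickle
from cell import camera
for n in("scene","top"): pickle.dump(camera(n),open(f"/tmp/{n}.pkl","wb"))
t=cv2.imread("/tmp/top0.png");s=cv2.imread("/tmp/scene0.png")
def crop(im,x0,y0,w,h,k,f): cv2.imwrite("pics/"+f,cv2.resize(im[y0:y0+h,x0:x0+w],None,fx=k,fy=k,interpolation=cv2.INTER_CUBIC))
crop(t,165,165,100,75,8,"t_tally.png"); crop(t,320,150,110,115,5,"t_rack.png")
crop(s,220,160,100,75,8,"s_tally.png"); crop(s,30,160,120,130,4,"s_rack.png")
E
```

```text
(no output)
```

View pics/t_tally.png

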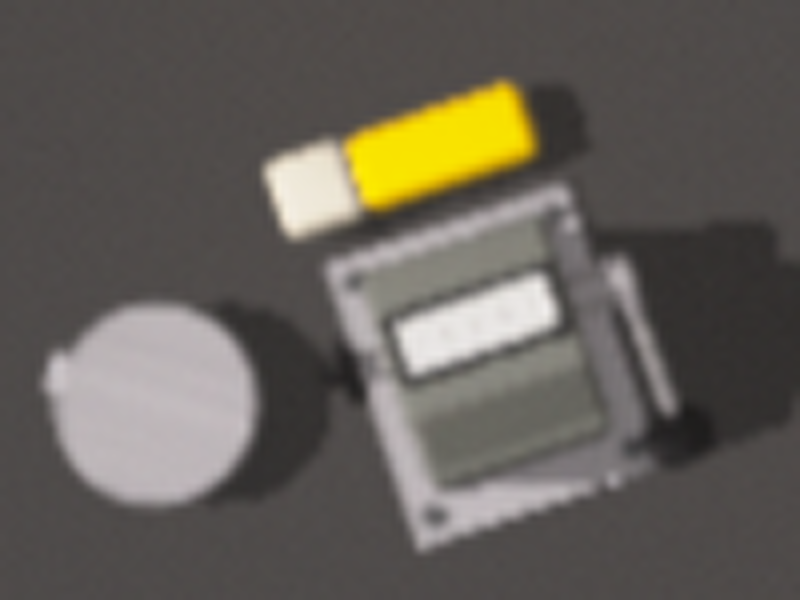

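View pics/s_tally.png

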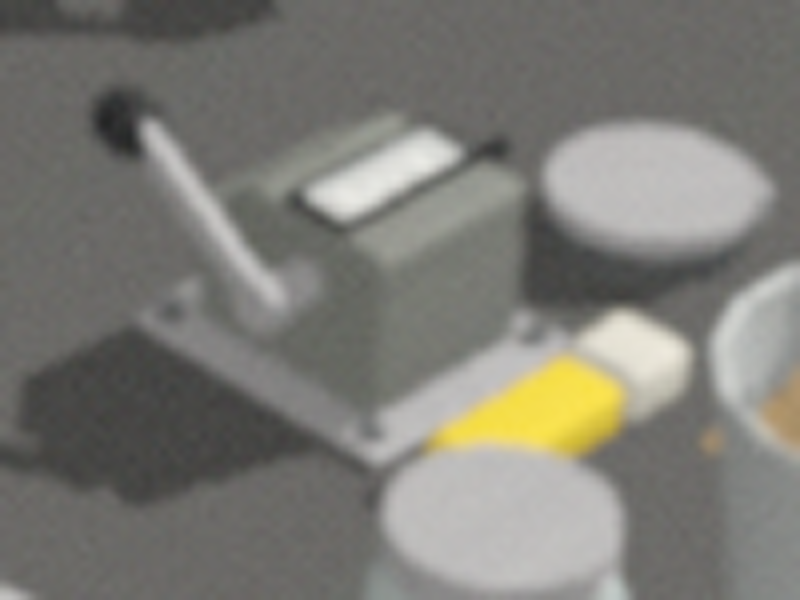

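View pics/t_rack.png

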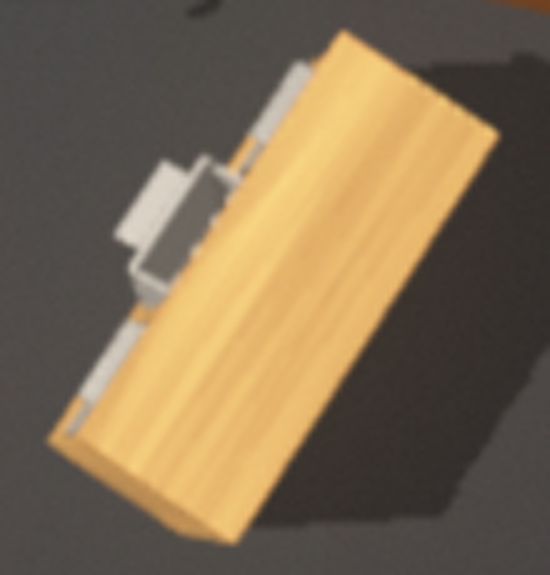

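View pics/s_rack.png

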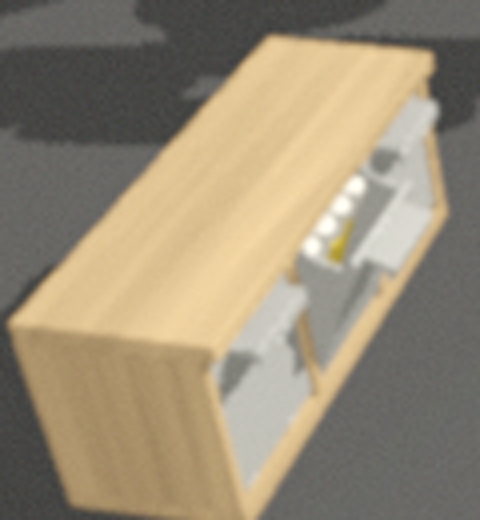

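```bash
python3 - <<'E'
import pickle,numpy as np
from h import *
T=pickle.load(open("/tmp/top.pkl","rb"));S=pickle.load(open("/tmp/scene.pkl","rb"))
f=lambda p,k,o:((p[0]+.5)/k-.5+o[0],(p[1]+.5)/k-.5+o[1])
tt=lambda p:f(p,8,(165,165)); st=lambda p:f(p,8,(220,160)); tr=lambda p:f(p,5,(320,150)); sr=lambda p:f(p,4,(30,160))
bl,br,fl=[onz(T,*tt(p),.005)[:2] for p in((325,262),(570,185),(420,550))]
print("plate",bl,br,fl,np.linalg.norm(bl-br),np.linalg.norm(bl-fl))
print("yaw",np.degrees(np.arctan2(*(bl-fl)[::-1])),np.degrees(np.arctan2(*(bl-br)[::-1]))-90,"centre",(br+fl)/2)
print("scene plate",[onz(S,*st(p),.005)[:2] for p in((375,465),(140,318))])
pad=two(T,tt((680,440)),S,st((122,122)));print("pad",pad, onz(T,*tt((680,440)),.1))
c=[onz(T,*tr(p),.141)[:2] for p in((343,30),(498,133),(238,545),(75,435))]
print("rack",c,[np.linalg.norm(c[i]-c[(i+1)%4]) for i in range(4)])
for a,b in((3,0),(2,1)): d=c[b]-c[a]; print(np.degrees(np.arctan2(d[1],d[0])))
for p in((272,36),(433,50),(212,355),(10,325)): print("scene rack",onz(S,*sr(p),.141)[:2])
for z in(.09,.1,.11): print("lip",[onz(T,*tr(p),z)[:2] for p in((165,160),(117,238))])
for a,b in (((165,160),(0,0)),): pass
print("lip scene", [onz(S,*sr(p),.09)[:2] for p in((434,206),(388,272))])
E
```

```text
plate [0.57357654 0.18455088] [0.61060847 0.07805346] [0.44908099 0.1384077 ] 0.11275222302018185 0.13277173350371513
yaw 20.33678190922007 19.173896580709155 centre [0.52984473 0.10823058]
scene plate [array([0.61297156, 0.07535168]), array([0.49160328, 0.03235391])]
pad (array([0.49539054, 0.02584556, 0.0978521 ]), np.float64(0.003951608743792657)) [0.49604388 0.02770234 0.1       ]
rack [array([ 0.71457028, -0.4179827 ]), array([ 0.64961537, -0.51806061]), array([ 0.38129675, -0.34750599]), array([ 0.44770106, -0.24385799])] [np.float64(0.11930938137015576), np.float64(0.3179367236272726), np.float64(0.12309524091153716), np.float64(0.31865121388135215)]
-33.123324905781885
-32.44176002189019
scene rack [ 0.38135479 -0.34719024]
scene rack [ 0.44362134 -0.24718743]
scene rack [ 0.71823821 -0.42251609]
scene rack [ 0.64922783 -0.52103451]
lip [array([ 0.632616  , -0.31396837]), array([ 0.579275  , -0.28181145])]
lip [array([ 0.63128825, -0.31153571]), array([ 0.57830913, -0.27959695])]
lip [array([ 0.62996051, -0.30910305]), array([ 0.57734325, -0.27738245])]
lip scene [array([ 0.55582322, -0.27648174]), array([ 0.61454371, -0.31720756])]
```

```bash
cat > st.py <<'E'
import sys,numpy as np
from scipy.spatial.transform import Rotation as R
from cell import get_state
s=get_state();q=s["orientation"];r=R.from_quat([q[1],q[2],q[3],q[0]]);M=r.as_matrix()
p=np.array(s["tcp_pos"]);print("t",round(s["clock"],2),"p",p.round(4),"yaw",round(np.degrees(np.arctan2(M[1,0],M[0,0])),2),"tilt",np.degrees([M[0,2],M[1,2]]).round(2),"F",np.round(s["wrist_force"],2),"gap",round(s["finger_gap"],3),"J",np.round(s["joints"],2))
if len(sys.argv)>4:
    x,y,z,yaw=map(float,sys.argv[1:5]);a=np.radians(yaw)
    W=np.array([[np.cos(a),np.sin(a),0],[np.sin(a),-np.cos(a),0],[0,0,-1]])
    print("shift",(M.T@(np.array([x,y,z])-p)).round(4),"rotvec",R.from_matrix(M.T@W).as_rotvec().round(4))
E
python3 -m handwheel '[[[-0.029,-0.022,0,0,0,0.145],[-0.058,-0.044,0,0,0,0.29],[-0.087,-0.066,0,0,0,0.435],[-0.116,-0.088,0,0,0,0.58],[-0.145,-0.11,0,0,0,0.725],[-0.174,-0.132,0,0,0,0.87],[-0.203,-0.154,0,0,0,1.015],[-0.232,-0.176,0,0,0,1.16]]]' -1 20; python3 st.py .499 .027 .2 19.8
```

```text
clock: 1.0
tcp_pos: [0.3485, 0.2675, 0.2373]
orientation: [0.0, 0.69, 0.724, -0.0]
wrist_force: [-0.1, 0.0, 0.5]
finger_gap: 0.358
t 1.0 p [0.3485 0.2675 0.2373] yaw 92.7 tilt [-0.03 -0.05] F [-0.1   0.03  0.48] gap 0.358 J [ 0.4   0.06  1.78 -0.    1.31  0.35]
shift [-0.2473  0.139   0.0374] rotvec [1.0000e-04 1.1000e-03 1.2724e+00]
```

```bash
python3 -m handwheel '[[[-0.031,0.017,0.004,0,0,0.145],[-0.062,0.034,0.008,0,0,0.29],[-0.093,0.052,0.012,0,0,0.435],[-0.124,0.07,0.016,0,0,0.58],[-0.155,0.087,0.02,0,0,0.725],[-0.186,0.104,0.024,0,0,0.87],[-0.217,0.122,0.03,0,0,1.015],[-0.247,0.139,0.037,0,0,1.16]]]'; python3 st.py .499 .026 .135 19.8
```

```text
clock: 1.8
tcp_pos: [0.4997, 0.0258, 0.2003]
orientation: [0.0, 0.975, 0.224, -0.0]
wrist_force: [-0.6, 0.5, 0.4]
finger_gap: 0.004
t 1.8 p [0.4997 0.0258 0.2003] yaw 25.88 tilt [-0.   -0.05] F [-0.56  0.47  0.45] gap 0.004 J [-0.17  0.2   1.71 -0.    1.23  0.95]
shift [-0.0005 -0.0006  0.0653] rotvec [0.0008 0.0004 0.1061]
```

```bash
python3 -m handwheel '[[[0,0,0.02,0,0,0.035],[0,0,0.04,0,0,0.07],[0,-0.001,0.065,0,0,0.106],[0,-0.001,0.065,0,0,0.106]]]'; python3 st.py .499 .026 .135 19.8; python3 - <<'E'
import cv2
from cell import camera
a=[]
for n,(x,y) in(("top",(185,170)),("scene",(210,140))):
    f=camera(n)["frame"][:,:,::-1]; cv2.imwrite(f"/tmp/{n}1.png",f); a.append(cv2.resize(f[y:y+75,x:x+75],None,fx=5,fy=5,interpolation=cv2.INTER_CUBIC))
cv2.imwrite("pics/near.png",cv2.hconcat(a))
E
```

```text
clock: 2.2
tcp_pos: [0.4968, 0.0269, 0.1323]
orientation: [-0.001, 0.985, 0.172, -0.003]
wrist_force: [-0.4, 0.8, 1.0]
finger_gap: -0.0
t 2.2 p [0.4968 0.0269 0.1323] yaw 19.76 tilt [-0.39  0.02] F [-0.4   0.84  1.03] gap -0.0 J [-0.17  0.27  1.8  -0.    1.08  1.06]
shift [ 0.0018  0.0016 -0.0027] rotvec [-0.0026  0.0063 -0.0007]
```

View pics/near.png

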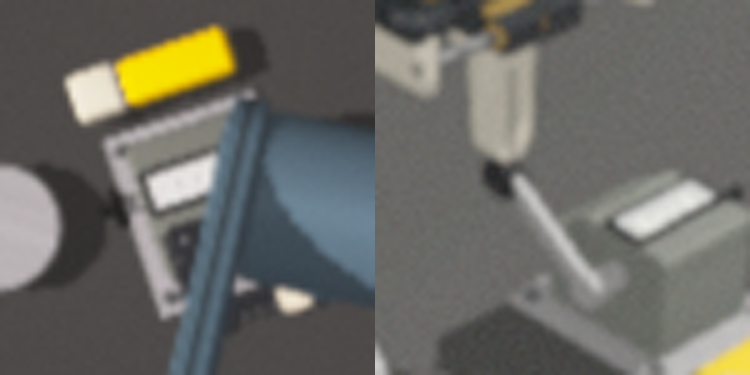

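```bash
python3 -m handwheel '[[[0,0.001,0.012,0,0,0],[-0.003,0.001,0.022,0,0,0],[-0.007,0.001,0.034,0,0,0],[-0.01,0.001,0.046,0,0,0],[-0.012,0.001,0.056,0,0,0],[-0.013,0.001,0.066,0,0,0],[-0.012,0.001,0.074,0,0,0],[-0.011,0.001,0.079,0,0,0]]]'; python3 st.py .487 .023 .052 19.8; python3 - <<'E'
import cv2
from cell import camera
a=[]
for n,(x,y) in(("top",(185,170)),("scene",(210,140))):
    f=camera(n)["frame"][:,:,::-1]; a.append(cv2.resize(f[y:y+75,x:x+75],None,fx=5,fy=5,interpolation=cv2.INTER_CUBIC))
cv2.imwrite("pics/press1.png",cv2.hconcat(a))
E
python3 st.py
```

```text
clock: 3.1
tcp_pos: [0.4889, 0.0214, 0.0563]
orientation: [0.001, 0.985, 0.173, -0.001]
wrist_force: [-0.7, -1.6, 6.3]
finger_gap: 0.002
t 3.1 p [0.4889 0.0214 0.0563] yaw 19.9 tilt [-0.05 -0.1 ] F [-0.74 -1.64  6.26] gap 0.002 J [-0.18  0.36  1.9  -0.    0.88  1.04]
shift [-0.0012 -0.0021  0.0043] rotvec [0.0013 0.0014 0.0017]
t 3.2 p [0.4889 0.0215 0.0562] yaw 19.9 tilt [-0.08 -0.09] F [-1.69 -2.62  4.02] gap 0.007 J [-0.18  0.36  1.9  -0.    0.88  1.04]
```

View pics/press1.png

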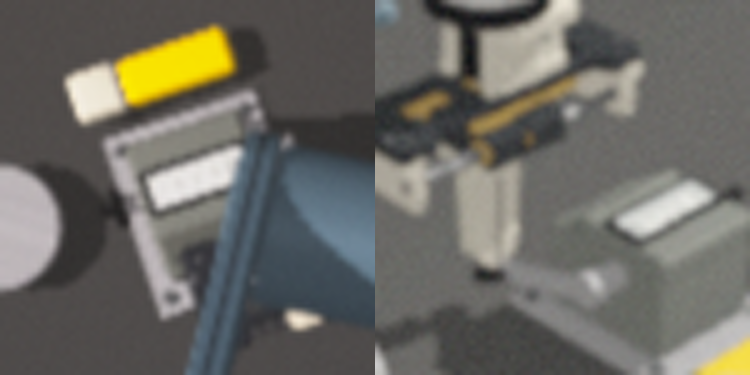

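```bash
python3 -m handwheel '[[[0,0,0.003,0,0,0],[0,0,0.005,0,0,0],[0,0,0.006,0,0,0],[0,0,0.006,0,0,0]]]'; python3 st.py
```

```text
clock: 3.6
tcp_pos: [0.4897, 0.0216, 0.051]
orientation: [0.001, 0.985, 0.173, 0.0]
wrist_force: [-0.7, 0.5, 6.3]
finger_gap: 0.006
t 3.6 p [0.4897 0.0216 0.051 ] yaw 19.9 tilt [ 0.06 -0.08] F [-0.7   0.53  6.31] gap 0.006 J [-0.18  0.37  1.91 -0.    0.86  1.04]
```

```bash
python3 -m handwheel '[[[-0.001,0,-0.012,0,0,0],[-0.001,0,-0.026,0,0,0],[0.002,0,-0.04,0,0,0],[0.005,0,-0.054,0,0,0],[0.009,-0.001,-0.068,0,0,0],[0.011,-0.001,-0.08,0,0,0],[0.011,-0.001,-0.095,0,0,0],[0.011,-0.001,-0.12,0,0,0]]]'; python3 -m handwheel '[[[-0.1,0,-0.0,0,0,0],[-0.1,0,0,0,0,0],[-0.1,0,0,0,0,0]]]'; python3 st.py .499 .026 .135 19.8; python3 - <<'E'
import cv2
from cell import camera
a=[]
for n,(x,y) in(("top",(185,170)),("scene",(210,140))):
    f=camera(n)["frame"][:,:,::-1]; cv2.imwrite(f"/tmp/{n}2.png",f); a.append(cv2.resize(f[y:y+75,x:x+75],None,fx=5,fy=5,interpolation=cv2.INTER_CUBIC))
cv2.imwrite("pics/up1.png",cv2.hconcat(a))
E
```

```text
clock: 4.4
tcp_pos: [0.4985, 0.0269, 0.1711]
orientation: [0.0, 0.985, 0.173, -0.001]
wrist_force: [1.1, 0.9, -0.3]
finger_gap: 0.004
clock: 4.7
tcp_pos: [0.3981, -0.0067, 0.1706]
orientation: [-0.001, 0.985, 0.173, -0.003]
wrist_force: [0.2, -0.4, -0.7]
finger_gap: 0.008
t 4.7 p [ 0.3981 -0.0067  0.1706] yaw 19.88 tilt [-0.37  0.03] F [ 0.18 -0.42 -0.67] gap 0.008 J [-0.3   0.05  1.97 -0.    1.13  0.93]
shift [0.1062 0.0037 0.035 ] rotvec [-0.0027  0.0059  0.0014]
```

View pics/up1.png

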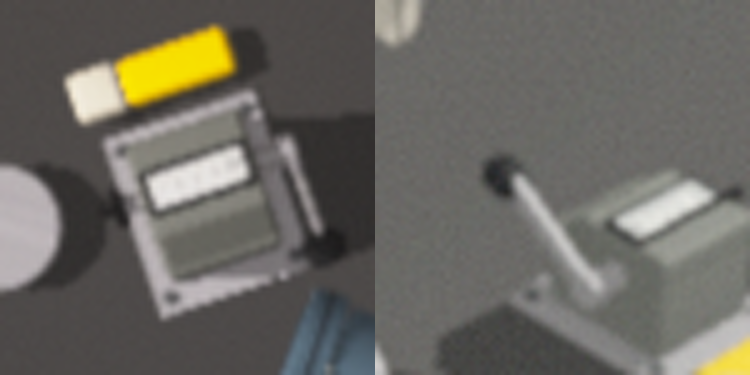

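```bash
python3 - <<'E'
import cv2
a=[]
for i in(0,2):
    r=[]
    for n,(x,y) in(("top",(210,195)),("scene",(255,172))):
        f=cv2.imread(f"/tmp/{n}{i}.png")[y:y+22,x:x+30]
        f=cv2.resize(f,None,fx=12,fy=12,interpolation=cv2.INTER_CUBIC); f=((f.astype(float)-120).clip(0)*1.9).clip(0,255).astype('uint8'); r.append(f)
    a.append(cv2.hconcat(r))
cv2.imwrite("pics/wheel.png",cv2.vconcat(a))
E
```

```text
(no output)
```

View pics/wheel.png

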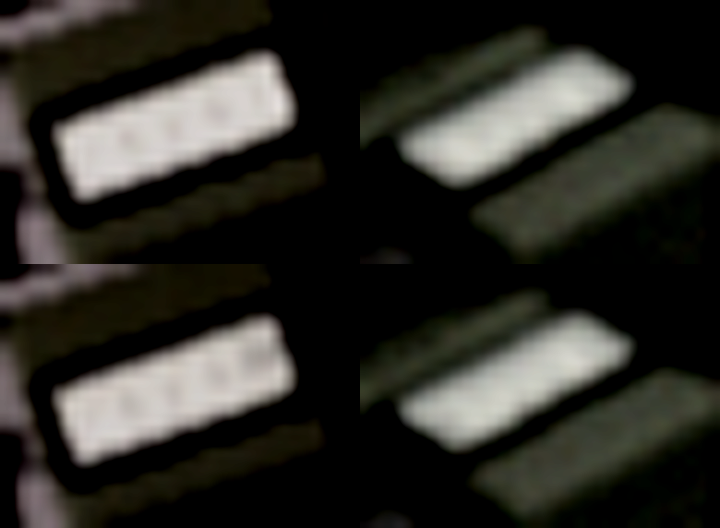

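```bash
python3 -m handwheel '[[[0.05,0.001,0,0,0,0],[0.1,0.002,0.01,0,0,0],[0.106,0.003,0.03,0,0,0],[0.106,0.003,0.033,0,0,0],[0.106,0.003,0.033,0,0,0]]]'; python3 -m handwheel '[[[-0.001,0.001,0.014,0,0,0],[-0.005,0.001,0.026,0,0,0],[-0.009,0.001,0.038,0,0,0],[-0.011,0.001,0.05,0,0,0],[-0.013,0.001,0.062,0,0,0],[-0.013,0.001,0.073,0,0,0],[-0.011,0.001,0.083,0,0,0],[-0.011,0.001,0.086,0,0,0]]]';python3 -m handwheel '[[[0,0,0.001,0,0,0],[0,0,0.001,0,0,0]]]'; python3 st.py
```

```text
clock: 5.3
tcp_pos: [0.5042, 0.0264, 0.1383]
orientation: [-0.0, 0.985, 0.173, -0.001]
wrist_force: [-0.3, 0.1, 0.7]
finger_gap: 0.009
clock: 6.1
tcp_pos: [0.4931, 0.021, 0.0531]
orientation: [0.0, 0.985, 0.173, -0.001]
wrist_force: [-3.8, -2.0, 6.7]
finger_gap: 0.005
clock: 6.3
tcp_pos: [0.4929, 0.0208, 0.0536]
orientation: [0.0, 0.985, 0.172, -0.001]
wrist_force: [-3.5, -0.1, 5.7]
finger_gap: 0.005
t 6.3 p [0.4929 0.0208 0.0536] yaw 19.85 tilt [-0.11 -0.06] F [-3.47 -0.08  5.72] gap 0.005 J [-0.18  0.37  1.9  -0.    0.88  1.04]
```

```bash
python3 -m handwheel '[[[-0.002,0,0.002,0,0,0],[-0.003,0,0.004,0,0,0],[-0.003,0,0.004,0,0,0]]]'; python3 -m handwheel '[[[-0.001,0,-0.012,0,0,0],[-0.001,0,-0.026,0,0,0],[0.002,0,-0.04,0,0,0],[0.005,0,-0.054,0,0,0],[0.009,0,-0.068,0,0,0],[0.01,0,-0.08,0,0,0],[0.01,0,-0.095,0,0,0],[0.01,0,-0.095,0,0,0]]]'; python3 st.py .499 .026 .135 19.8
```

```text
clock: 6.6
tcp_pos: [0.4918, 0.0196, 0.0519]
orientation: [0.001, 0.985, 0.172, 0.001]
wrist_force: [-0.3, 1.4, 6.0]
finger_gap: 0.005
clock: 7.4
tcp_pos: [0.5021, 0.0228, 0.1497]
orientation: [0.002, 0.985, 0.172, 0.004]
wrist_force: [0.6, 0.6, -0.1]
finger_gap: 0.002
t 7.4 p [0.5021 0.0228 0.1497] yaw 19.8 tilt [ 0.45 -0.11] F [ 0.6   0.56 -0.05] gap 0.002 J [-0.18  0.25  1.78 -0.    1.11  1.05]
shift [-0.002  -0.0041  0.0147] rotvec [ 0.0045 -0.0068  0.    ]
```

```bash
python3 -m handwheel '[[[-0.003,-0.003,0.012,0,0,0],[-0.004,-0.003,0.026,0,0,0],[-0.008,-0.003,0.04,0,0,0],[-0.012,-0.003,0.053,0,0,0],[-0.014,-0.003,0.066,0,0,0],[-0.015,-0.003,0.078,0,0,0],[-0.014,-0.003,0.089,0,0,0],[-0.013,-0.003,0.097,0,0,0]]]';python3 -m handwheel '[[[0,0,0.002,0,0,0],[0,0,0.003,0,0,0],[0,0,0.003,0,0,0]]]'; python3 st.py
```

```text
clock: 8.2
tcp_pos: [0.4875, 0.0212, 0.051]
orientation: [0.001, 0.985, 0.172, 0.002]
wrist_force: [-1.8, 0.4, 6.5]
finger_gap: 0.006
clock: 8.5
tcp_pos: [0.4878, 0.0211, 0.0488]
orientation: [0.001, 0.985, 0.172, 0.003]
wrist_force: [-2.7, 1.0, 18.7]
finger_gap: 0.005
t 8.5 p [0.4878 0.0211 0.0488] yaw 19.8 tilt [ 0.35 -0.11] F [-2.68  0.99 18.72] gap 0.005 J [-0.19  0.37  1.92 -0.    0.85  1.04]
```

```bash
python3 -m handwheel '[[[-0.001,0,-0.014,0,0,0],[-0.001,0,-0.028,0,0,0],[0.002,0,-0.042,0,0,0],[0.005,0,-0.056,0,0,0],[0.009,0,-0.07,0,0,0],[0.011,0,-0.083,0,0,0],[0.011,0,-0.1,0,0,0],[0.011,0,-0.12,0,0,0]]]'; python3 -m handwheel '[[[-0.05,0,0,0,0,0],[-0.1,0,0,0,0,0],[-0.1,0,0,0,0,0]]]'; python3 st.py .499 .026 .135 19.8
python3 - <<'E'
import cv2
from cell import camera
for n in("top","scene"): cv2.imwrite(f"/tmp/{n}3.png",camera(n)["frame"][:,:,::-1])
a=[]
for i in(0,2,3):
    r=[]
    for n,(x,y) in(("top",(205,190)),("scene",(225,165))):
        f=cv2.imread(f"/tmp/{n}{i}.png")[y:y+40,x:x+60][:22 if n=="top" else 40]
        f=cv2.resize(f,(360,200) if n=="scene" else (360,132),interpolation=cv2.INTER_CUBIC)
        if n=="top": f=((f.astype(float)-120).clip(0)*1.9).clip(0,255).astype('uint8'); f=cv2.copyMakeBorder(f,0,68,0,0,0)
        r.append(f)
    a.append(cv2.hconcat(r))
cv2.imwrite("pics/wheel3.png",cv2.vconcat(a))
E
```

```text
clock: 9.3
tcp_pos: [0.4958, 0.0254, 0.1673]
orientation: [0.001, 0.985, 0.172, 0.001]
wrist_force: [0.0, 0.6, -0.5]
finger_gap: 0.006
clock: 9.6
tcp_pos: [0.3942, -0.0078, 0.1643]
orientation: [-0.001, 0.985, 0.171, -0.003]
wrist_force: [1.2, -0.1, 0.2]
finger_gap: 0.003
t 9.6 p [ 0.3942 -0.0078  0.1643] yaw 19.75 tilt [-0.37  0.03] F [ 1.19 -0.07  0.23] gap 0.003 J [-0.3   0.05  1.98 -0.    1.12  0.92]
shift [0.1102 0.0037 0.0286] rotvec [-0.0028  0.006  -0.0009]
```

View pics/wheel3.png

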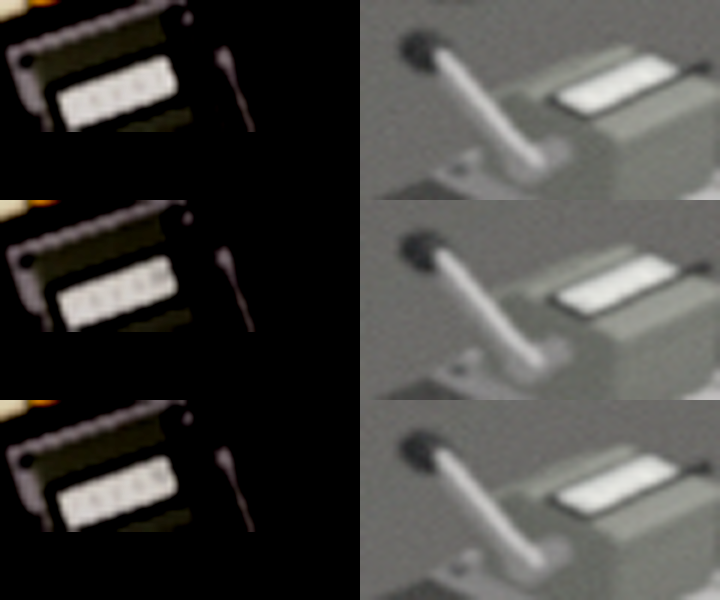

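```bash
python3 -m handwheel '[[[0.05,0.001,0,0,0,0],[0.1,0.002,0.01,0,0,0],[0.108,0.003,0.024,0,0,0],[0.106,0.003,0.026,0,0,0],[0.106,0.003,0.026,0,0,0]]]'; python3 -m handwheel '[[[-0.001,0.001,0.014,0,0,0],[-0.005,0.001,0.026,0,0,0],[-0.009,0.001,0.038,0,0,0],[-0.012,0.001,0.05,0,0,0],[-0.014,0.001,0.062,0,0,0],[-0.014,0.001,0.073,0,0,0],[-0.013,0.001,0.083,0,0,0],[-0.013,0.001,0.087,0,0,0]]]'; python3 st.py .488 .021 .0485 19.8
```

```text
clock: 10.2
tcp_pos: [0.5, 0.025, 0.1388]
orientation: [-0.0, 0.985, 0.172, -0.001]
wrist_force: [-0.2, 0.3, 0.1]
finger_gap: 0.003
clock: 11.0
tcp_pos: [0.4877, 0.0192, 0.0524]
orientation: [0.0, 0.985, 0.171, -0.001]
wrist_force: [-1.0, -0.1, 6.0]
finger_gap: 0.003
t 11.0 p [0.4877 0.0192 0.0524] yaw 19.72 tilt [-0.08 -0.03] F [-0.96 -0.09  5.96] gap 0.003 J [-0.19  0.36  1.91 -0.    0.87  1.04]
shift [ 0.0009 -0.0016  0.0039] rotvec [ 0.0001  0.0015 -0.0013]
```

```bash
python3 -m handwheel '[[[0,-0.001,0.002,0,0,0],[0,-0.001,0.004,0,0,0],[0,-0.001,0.004,0,0,0]]]'; python3 -m handwheel '[[[-0.001,0,-0.014,0,0,0],[-0.001,0,-0.028,0,0,0],[0.002,0,-0.042,0,0,0],[0.005,0,-0.056,0,0,0],[0.009,0,-0.07,0,0,0],[0.011,0,-0.083,0,0,0],[0.011,0,-0.1,0,0,0],[0.011,0,-0.12,0,0,0]]]'; python3 -m handwheel '[[[-0.05,0,0,0,0,0],[-0.1,0,0,0,0,0],[-0.1,0,0,0,0,0]]]'; python3 st.py
python3 - <<'E'
import cv2,numpy as np
from cell import camera
c=camera("top")["frame"][:,:,::-1]; cv2.imwrite("/tmp/top4.png",c)
for i in(0,2,3,4):
    g=cv2.cvtColor(cv2.imread(f"/tmp/top{i}.png"),cv2.COLOR_BGR2GRAY); print(g[199:210,226:237])
E
```

```text
clock: 11.3
tcp_pos: [0.4881, 0.0195, 0.0499]
orientation: [0.001, 0.985, 0.171, 0.001]
wrist_force: [-0.5, -0.8, 6.0]
finger_gap: 0.01
clock: 12.1
tcp_pos: [0.4974, 0.0232, 0.1709]
orientation: [0.001, 0.985, 0.171, 0.001]
wrist_force: [0.2, 0.1, -0.7]
finger_gap: 0.007
clock: 12.4
tcp_pos: [0.3966, -0.0102, 0.1701]
orientation: [0.0, 0.985, 0.17, -0.002]
wrist_force: [-0.6, -1.0, -0.4]
finger_gap: 0.006
t 12.4 p [ 0.3966 -0.0102  0.1701] yaw 19.59 tilt [-0.22 -0.04] F [-0.56 -1.04 -0.37] gap 0.006 J [-0.31  0.04  1.97 -0.    1.13  0.92]
[[113 111 102 112 141 161 162 108  73  90  98]
 [112 143 164 180 205 219 217 149  78  77  95]
 [179 205 220 224 226 228 226 171  91  75 100]
 [224 226 229 231 230 226 231 209 128  75  93]
 [230 225 227 230 232 227 232 228 159  81  79]
 [230 223 221 228 231 229 229 223 162  84  73]
 [231 229 227 230 228 225 213 194 140  77  69]
 [231 229 227 224 205 182 152 121  83  72  84]
 [223 204 184 172 136 102  98 101 100 106 116]
 [172 136 101  91  97 101 119 129 129 130 130]
 [104 104 101 108 124 130 132 133 133 133 132]]
[[111 107 100 109 139 156 157 106  72
[... 816 characters left out ...]
227 224 220 202 180 152 119  81  69  83]
 [219 201 182 169 133  99  97  98  97 103 112]
 [168 133  98  88  94  99 117 126 126 128 127]
 [102 101  99 105 121 127 128 130 130 130 128]]
[[109 108  99 110 139 156 156 105  71  87  96]
 [107 139 160 176 200 211 209 147  76  76  92]
 [175 201 216 219 217 214 215 166  88  73  97]
 [222 222 226 227 215 209 214 196 125  74  91]
 [228 221 223 226 220 217 219 218 153  78  78]
 [227 219 218 225 225 227 224 218 159  83  71]
 [228 227 225 227 225 223 212 192 135  74  66]
 [228 227 224 220 201 182 153 119  82  71  84]
 [218 200 182 168 133  99  98 100  96 103 112]
 [168 132  99  89  95  98 116 125 127 126 125]
 [101 101  97 106 121 128 129 130 131 129 129]]
```

```bash
python3 - <<'E'
import pickle,numpy as np
from h import *
T=pickle.load(open("/tmp/top.pkl","rb"));S=pickle.load(open("/tmp/scene.pkl","rb"))
k=.64
print("disp", onz(T,473*k,200*k,.18), onz(T,468*k,225*k,.02), onz(S,335*k,440*k,0))
p=np.array([.624,-.266]); print("T proj", proj(T,[.605,-.296,.094])/k, proj(S,[.605,-.296,.094])/k)
E
python3 st.py .624 -.266 .2 57
```

```text
disp [ 0.78843523 -0.13300259  0.18      ] [ 0.77079572 -0.14289798  0.02      ] [ 0.79098117 -0.15192427  0.        ]
T proj [543.00511491 296.12417174] [209.68397495 347.16387576]
t 12.45 p [ 0.4    -0.0105  0.171 ] yaw 19.54 tilt [ 0.04 -0.08] F [ 0.5  -0.2   1.43] gap 0.009 J [-0.31  0.05  1.97 -0.    1.13  0.92]
shift [ 0.1257  0.3157 -0.0285] rotvec [ 1.500e-03  2.000e-04 -6.538e-01]
```

```bash
python3 -m handwheel '[[[0.016,0.04,-0.004,0,0,-0.08],[0.032,0.08,-0.008,0,0,-0.16],[0.048,0.12,-0.012,0,0,-0.24],[0.064,0.16,-0.016,0,0,-0.32],[0.08,0.2,-0.02,0,0,-0.41],[0.096,0.24,-0.024,0,0,-0.49],[0.111,0.28,-0.028,0,0,-0.57],[0.126,0.316,-0.028,0,0,-0.654]]]'; python3 -m handwheel '[[[0,0,0.03,0,0,0],[0,0,0.06,0,0,0],[0,0,0.09,0,0,0],[0,0,0.095,0,0,0]]]'; python3 st.py .595 -.311 .105 57
python3 - <<'E'
import cv2
from cell import camera
a=[]
for n,(x,y) in(("top",(310,130)),("scene",(70,150))):
    f=camera(n)["frame"][:,:,::-1]; a.append(cv2.resize(f[y:y+110,x:x+110],None,fx=3.6,fy=3.6,interpolation=cv2.INTER_CUBIC))
cv2.imwrite("pics/bin1.png",cv2.hconcat(a))
E
```

```text
clock: 13.25
tcp_pos: [0.6266, -0.2683, 0.2006]
orientation: [0.002, 0.878, 0.478, 0.001]
wrist_force: [-0.4, 0.1, -0.2]
finger_gap: 0.002
clock: 13.65
tcp_pos: [0.6254, -0.2674, 0.1014]
orientation: [-0.001, 0.878, 0.478, -0.001]
wrist_force: [-0.3, 0.5, -0.5]
finger_gap: 0.008
t 13.65 p [ 0.6254 -0.2674  0.1014] yaw 57.16 tilt [-0.12  0.05] F [-0.3   0.53 -0.49] gap 0.008 J [-0.57  0.59  1.36 -0.    1.19  0.01]
shift [-0.0532 -0.0019 -0.0036] rotvec [-0.0023  0.0004  0.0028]
```

View pics/bin1.png

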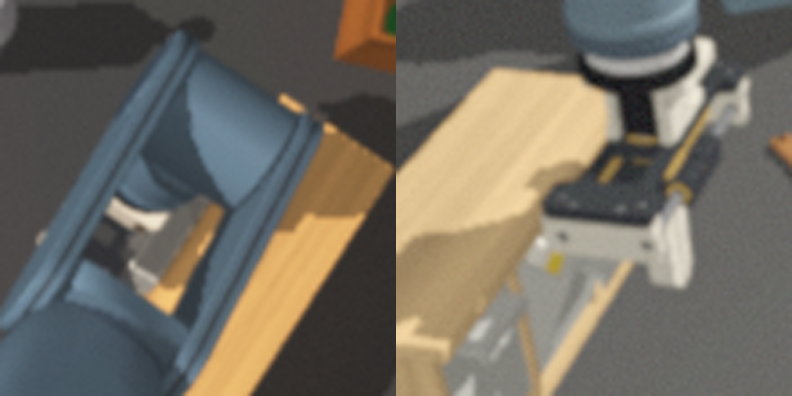

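```bash
python3 -m handwheel '[[[-0.012,0,-0.002,0,0,0],[-0.02,0,-0.004,0,0,0],[-0.026,0,-0.004,0,0,0],[-0.032,0,-0.004,0,0,0],[-0.038,0,-0.004,0,0,0],[-0.044,0,-0.004,0,0,0],[-0.049,0,-0.004,0,0,0],[-0.052,0,-0.004,0,0,0]]]'; python3 st.py;  python3 -m handwheel '[[[-0.003,0,0,0,0,0],[-0.005,0,0,0,0,0],[-0.007,0,0,0,0,0]]]'; python3 st.py
```

```text
clock: 14.55
tcp_pos: [0.5993, -0.3109, 0.1091]
orientation: [0.001, 0.878, 0.478, 0.002]
wrist_force: [7.9, 12.6, 4.4]
finger_gap: 0.003
t 14.55 p [ 0.5993 -0.3109  0.1091] yaw 57.14 tilt [0.21 0.05] F [ 7.87 12.59  4.38] gap 0.003 J [-0.64  0.58  1.37  0.    1.19 -0.07]
clock: 14.85
tcp_pos: [0.5964, -0.3156, 0.1097]
orientation: [0.0, 0.878, 0.479, 0.003]
wrist_force: [2.0, 2.7, 2.5]
finger_gap: -0.001
t 14.85 p [ 0.5964 -0.3156  0.1097] yaw 57.18 tilt [0.31 0.12] F [2.04 2.71 2.54] gap -0.001 J [-0.65  0.57  1.37  0.01  1.19 -0.08]
```

```bash
python3 -m handwheel '[[[-0.003,0,0,0,0,0],[-0.004,0,0,0,0,0],[-0.004,0,0,0,0,0]]]'; python3 -m handwheel '[[[-0.003,0,0,0,0,0],[-0.005,0,0,0,0,0],[-0.005,0,0,0,0,0]]]';python3 st.py
```

```text
clock: 15.15
tcp_pos: [0.594, -0.3188, 0.1094]
orientation: [-0.0, 0.878, 0.478, 0.003]
wrist_force: [2.3, 2.7, 2.4]
finger_gap: 0.005
clock: 15.45
tcp_pos: [0.5939, -0.319, 0.1095]
orientation: [-0.002, 0.878, 0.479, 0.006]
wrist_force: [10.8, 15.4, 3.5]
finger_gap: 0.009
t 15.45 p [ 0.5939 -0.319   0.1095] yaw 57.19 tilt [0.54 0.51] F [10.83 15.38  3.54] gap 0.009 J [-0.66  0.57  1.38  0.01  1.19 -0.1 ]
```

```bash
python3 -m handwheel '[[[0.02,0,0,0,0,0],[0.05,0,0,0,0,0],[0.05,0,-0.05,0,0,0],[0.05,0,-0.1,0,0,0],[0.05,0,-0.1,0,0,0]]]';python3 st.py .42 -.02 .2 19.8
python3 -m handwheel '[[[0,-0.045,0,0,0,0],[0,-0.09,0,0,0,0],[0,-0.135,0,0,0,0],[0,-0.18,0,0,0,0],[0,-0.225,0,0,0,0],[0,-0.26,0,0,0,0],[0,-0.26,0,0,0,0]]]'; python3 st.py
python3 - <<'E'
import cv2
from cell import camera
a=[]
for n,(x,y) in(("top",(310,145)),("scene",(30,150))):
    f=camera(n)["frame"][:,:,::-1]; cv2.imwrite(f"/tmp/{n}5.png",f); a.append(cv2.resize(f[y:y+130,x:x+130],None,fx=3,fy=3,interpolation=cv2.INTER_CUBIC))
cv2.imwrite("pics/bin2.png",cv2.hconcat(a))
E
```

```text
clock: 15.95
tcp_pos: [0.6228, -0.2806, 0.2183]
orientation: [0.005, 0.878, 0.479, 0.009]
wrist_force: [0.7, -0.5, 0.2]
finger_gap: 0.005
t 15.95 p [ 0.6228 -0.2806  0.2183] yaw 57.21 tilt [ 1.13 -0.  ] F [ 0.73 -0.53  0.22] gap 0.005 J [-0.59  0.5   1.22  0.01  1.4  -0.02]
shift [ 0.109  -0.3119  0.0142] rotvec [ 0.0126 -0.0157  0.6527]
clock: 16.65
tcp_pos: [0.4, -0.1376, 0.213]
orientation: [0.003, 0.878, 0.479, 0.007]
wrist_force: [0.6, -0.7, 0.4]
finger_gap: 0.006
t 16.65 p [ 0.4    -0.1376  0.213 ] yaw 57.22 tilt [0.91 0.05] F [ 0.62 -0.66  0.41] gap 0.006 J [-0.6   0.04  1.86  0.01  1.23 -0.04]
```

View pics/bin2.png

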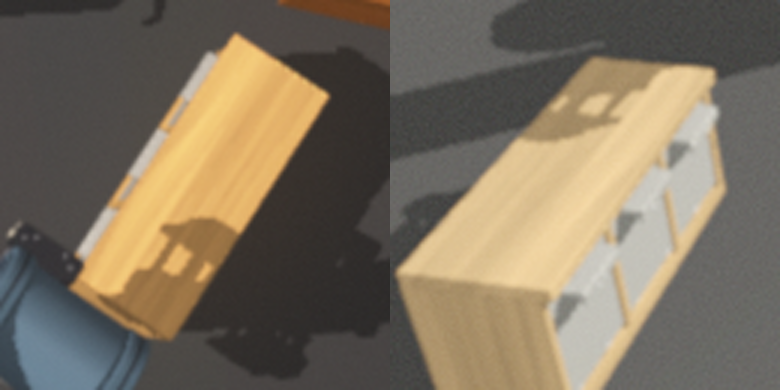

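```bash
python3 - <<'E'
import cv2,numpy as np
from cell import camera
f=np.mean([camera("top")["frame"].astype(float) for _ in range(6)],0)[:,:,::-1]
g=f.mean(2); print(g[199:207,226:235].round(0).astype(int))
A=cv2.imread("/tmp/top0.png");b=f.clip(0,255).astype('uint8')
r=np.vstack([cv2.resize(((x[185:225,185:265].astype(float))).astype('uint8'),None,fx=7,fy=7,interpolation=cv2.INTER_CUBIC) for x in(A,b)])
cv2.imwrite("pics/fin_wheel.png",r)
cv2.imwrite("pics/fin_top.png",b)
cv2.imwrite("pics/fin_scene.png",camera("scene")["frame"][:,:,::-1])
E
```

```text
[[109 107 100 109 139 157 158 106  71]
 [110 139 160 176 200 211 210 147  76]
 [176 201 216 220 216 214 216 166  88]
 [222 222 227 227 217 209 215 197 124]
 [228 222 223 227 221 217 219 218 153]
 [228 221 218 225 225 226 225 219 160]
 [229 226 225 228 226 224 212 192 136]
 [229 227 225 221 202 183 153 120  82]]
```

View pics/fin_wheel.png

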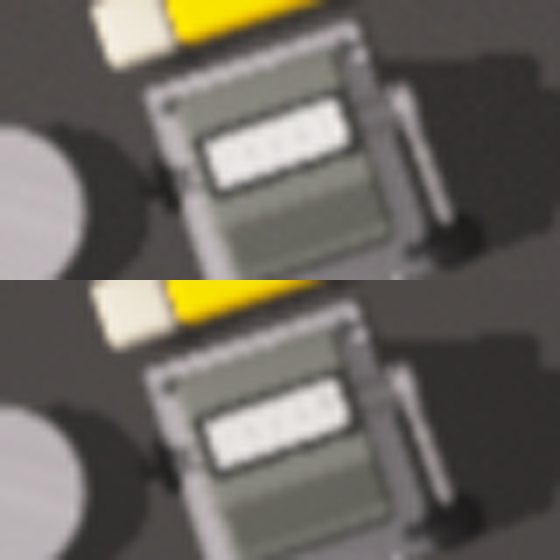

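View pics/fin_top.png

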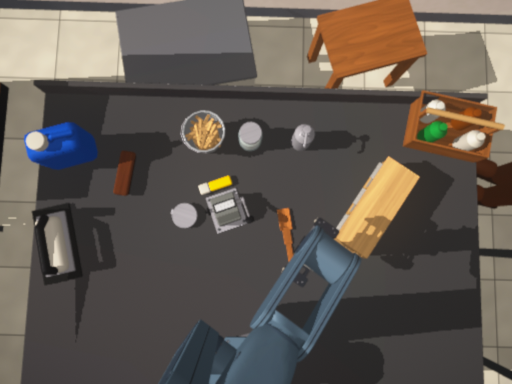

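View pics/fin_scene.png

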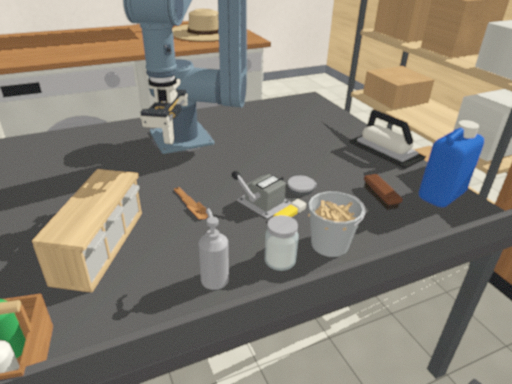

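```bash
python3 -c "
from cell import job_done;print(job_done())"; python3 st.py
```

```text
the job is handed in; nothing more can be done
None
the job is handed in; nothing more can be done
```

I gave the lever four full strokes, pushed the middle bin shut, moved the arm clear of both and handed the job in at about 17 s. The four counts are inferred from the strokes; I could not read the number on the wheel.

- **Tally:** each stroke ended with the fingertips 30–33 mm above the counter, within about 3 mm of the lever's stop. The third was pressed hard onto the stop (19 N); the others ended at about 6 N. I backed the tool well clear of the pad after every stroke. The pictures after strokes 1, 3 and 4 show the lever right back up.
- **Wheel check:** the window is only a few pixels wide. I could see small changes in the units wheel after stroke 1, between strokes 1 and 3, and between strokes 3 and 4. I took no picture after stroke 2, so that stroke rests on its depth and on the lift afterwards.
- **Bin:** the push force peaked at about 15 N, dropped to about 4 N, then rose to 19 N against a hard stop. The last pictures show the middle lip in line with the two shut outer bins.
- **Bystanders:** compared by eye, none of the loose things has visibly moved in the last pictures. I did not measure their positions. The tool was touching nothing.

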